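# Seat the keyed hub on the spindle

## Robot

A 6-joint arm with a two-finger parallel gripper is mounted at the origin on the work surface. World frame = base frame: x ahead of the robot, y to its left, z up, the work surface at z = 0. Lengths are in m, angles in rad, forces in N, time in s.
With the tool pointing down it reaches from about 0.325 to 0.9 m from the base axis. Payload 6.1 kg.
Tool frame: the origin (TCP) lies midway between the tips of the shut fingers; the grasp point (between the pads) lies 19 mm behind it (manip.pinch_z is the distance from the TCP to the grasp point, in m); z points along the fingers, x is the direction in which the jaws open and shut, and the axes are right-handed (so a half turn about z gives the same grasp; the last joint's range is limited). The gripper opens to 87 mm and grips with 3 to 60 N. Pads are 19 mm wide; open, the fingers measure 117 mm over their backs; the gripper's body (75 mm by 190 mm) begins 51 mm behind the grasp point.
Start: joints at [1.204, 0.22, 1.526, -0, 1.395, -0.126], TCP at [0.149, 0.607, 0.193] pointing down, gripper open.
Joint ranges: [-2.98, 2.98], [-0.91, 2.08], [0.09, 2.57], [-1.24, 4.39], [0.2, 2.65], [-2.68, 2.68]. Speed limits (rad/s): [2.57, 2.57, 3.01, 3.14, 3.14, 3.14].

## Interface

Orientations are given as a 3x3 rotation matrix whose columns are the frame's x, y, z axes.
In Python, from station import manip gives the robot as it stands.
- The arm moves only by the tool servo_tool, never from a script. Its argument "motion" is a list of rows, each an object of numbers: "x", "y", "z": the shift along the tool's x, y, z in units of 25 mm (1.0 is 25 mm); "roll": the turn about the tool's z in units of 6 degrees (1.0 is 6 degrees). A call has 1 to 8 rows; each row is the pose to reach, as a shift and turn from the pose commanded when the call began, along the tool's axes at that moment; what a row does not reach only later rows make up. A row lasts 1/8 s, in which the tool goes at most 62.5 mm and 10.7 degrees, less where a joint would pass 70% of its speed; a pose out of reach is approached as far as the arm can. A call with a gripper value outside its range is refused whole. "claw" is the opening, from 0 (shut) to 1 (fully open), set as the call begins (left out, the last holds). The fingers move at their own pace and stop on an object; "grip_force" is the grip in N (left out, the last holds). Time passes only in rows, so rows that repeat a pose let the fingers close. It gives the time, the measured TCP pose, the force and the opening at its end, in the units of the state.
- manip.sense(): the state, without advancing time (a new reading comes with each control period).
- manip.camera(name): name is "scene" or "side" or "wrist"; returns the picture (420x560x3 uint8, red, green, blue); there is no depth.
- manip.get_calibration(name): a dict with "fovy" (degrees; the focal length in pixels is half the picture's height over the tangent of half this angle, whatever the lens; pixels are square), "cx", "cy" (the principal point, pixels), "R" (3x3) and "t" (3): a world point X has camera coordinates R X + t; the wrist camera has in their place "hand_eye" (4x4, takes a point from camera to tool coordinates, whose origin is the TCP and whose axes are the tool frame's). Camera axes: x right, y down, z forward; pixel columns grow to the right and rows downward; lengths in m; the calibration is good to about 2 mm. A picture is of the moment at which its call begins: read the wrist's pose just before it. get_calibration takes no time and is no camera call.
- manip.finish_job(): hands the job in, once; it reports no verdict.
Trained networks look in the newest picture that a camera, given by its name, has taken for a name from the list of things; names that differ only in an ending like _2 or _b are one class to them, and where a whole thing is asked for, a point or a joint stands for the part that bears it (a point fixed in the world has none). Each returns a list of dicts, best first, with "p" (0 to 1); they miss things now and then, are a little off and sometimes report something else, mostly with a low value. They report only what shows in the picture. A call takes as long as a camera call. They do not tell look-alikes from the thing itself.
- manip.boxes_of(camera, thing): "xyz" ([x, y, z] in m, in world coordinates, good to about 4 mm: the middle of the surface that is visible of it).
The state is a dict: "clock": time; "joints": joint angles; "qd": joint speeds; "tau": joint torques, N m; "eef_pos": TCP position; "tcp_rot": TCP orientation; "wrist_force": force on the tool from outside, world axes, zero at the start; "torque": the same for the moment, N m; "width": finger opening in m.
Only numpy, scipy, OpenCV 4.12 (cv2) and the standard library are available. Lean on these libraries where they do the work, as an engineer would, in place of code of your own. Each camera call takes 0.05 s, during which the arm holds its last target.

## Task

Put the loose aluminium hub over the upright steel spindle, feel for the keyways by turning it under light pressure until its tabs drop in, and leave it fully home, flat against the flange, and let go. Be gentle: never force the hub against the spindle, and leave the jar, ramekin, clamp and square alone.

Things in the scene. Friction and masses are not known exactly. Their poses are not given: they have to be found in the camera images.
- hub: Loose keyed hub, bare aluminium, 0.28 to 0.46 kg, 48 mm tall, upright, open right through. Origin: centre of underside, z up. Round skirt 72 mm outside, 20 mm tall, bored 62 mm wide 16 mm deep from below. Two like tabs at the skirt's very bottom point inward from its +x and -x sides: 9 mm wide, 6 mm high, tips 22.3 mm from the axis. An outside rib marks each. Half a turn makes no difference.
- hub_flats (a point): Where to grip the hub: on its axis, 36 mm above its underside; axes as the hub's. The boss (20 to 48 mm above the underside, 41 mm round, 22 mm bore) has two parallel spanner flats facing the hub's +y and -y, 44 mm apart, 26 mm long along x, 28 mm tall.
- stand: Fixed grey cast stand, foot 120 x 120 x 16 mm, steel spindle upright at its centre. Origin: centre of the foot's underside; z up, x and y along the foot's edges. The spindle is tight and in effect does not turn. Pressing hub and spindle together with 3 to 8 N is ample; both are rigid, and over 40 N is forcing it.
- seat (a point): Centre of the top face of the spindle's flange (82 mm wide), on the spindle axis, 50 mm above the stand's origin; axes as the stand's. The hub is home when its origin is at this point; the nose tip then stands 2 mm above the hub's top.
- shoulder (a point): Top centre of the spindle's keyed shoulder (58 mm wide, 10 mm above the flange), on the axis. Two keyways 12 mm wide cut its rim on opposite sides, 9 mm deep inward and down to the flange. Their line lies anywhere within 0.75 rad either way of the stand's x axis: not measured, to be seen or felt; this point's axes are only the stand's. Until the tabs find them the hub rides here, then drops 10 mm.
- nose (a point): Tip of the spindle's plain round nose, on the axis, 50 mm above the flange. The nose is 20.5 mm wide and tapers to 10 mm over its last 12 mm.
- jar: Glass jar with a screw lid, 72 mm wide, 95 mm tall; origin at the centre of its underside. Leave alone.
- ramekin: White ceramic ramekin, 84 mm wide, 42 mm tall; origin at the centre of its underside. Leave alone.
- clamp: Black spring clamp lying flat, about 140 mm long along its x, 80 mm wide, 22 mm high; origin under its pivot. Leave alone.
- square: Aluminium try square lying flat, blade 150 mm along its y, stock 100 mm along its x at the -y end; origin under the middle of the blade. Leave alone.
Things that resemble listed ones, but are neither listed nor needed, are in the scene too. What is shaped like the hub but black is not meant. Of the things shaped like the stand, the grey one is meant.

How it is judged:
By the outcome, as a careful person would: the job done as asked, in the order asked, and still so for the second after the job is handed in, with the robot touching nothing.
It also fails if it takes over 72 s, if anything falls off the work surface, if the arm or the gripper's body presses on something with over 40 N, if the wrist force passes 120 N, or if a joint passes its speed limit or range.

## Working session

There is one attempt and no reset: what is moved stays moved. The work goes in short steps, Python scripts to look and compute and a tool call to move; the robot and the scene stay as the last step left them, time stands still between calls to the robot, and variables do not carry over. Pictures are saved under pics/ and viewed, and the job is handed in when it is done.

Besides the shell and the picture viewer there is one more tool, called after "Call:" as name([rows], argument=value, ...), one row to a line, values as JSON. servo_tool: Moves the arm, as the interface text tells. Its arguments: {"type":"object","properties":{"motion":{"type":"array","items":{"type":"object","properties":{"x":{"type":"number"},"y":{"type":"number"},"z":{"type":"number"},"roll":{"type":"number"}}}},"claw":{"type":"number"},"grip_force":{"type":"number"}},"required":["motion"]}

```bash
ls; mkdir -p pics
cat > h.py <<'E'
import numpy as np, cv2
from station import manip
def snap(cam,name):
    s=manip.sense(); im=np.array(manip.camera(cam)); cv2.imwrite(f'pics/{name}.png',im[:,:,::-1]); return s,im
E
python3 - <<'E'
from h import *
s=manip.sense(); print(s)
for c in ['scene','side']:
    snap(c,c+'0')
    for t in ['hub','stand','jar','ramekin','clamp','square']:
        print(c,t,[(np.round(d['xyz'],3).tolist(),round(d['p'],2)) for d in manip.boxes_of(c,t)])
a=cv2.imread('pics/scene0.png');b=cv2.imread('pics/side0.png')
print(manip.get_calibration('scene'),manip.get_calibration('side'),manip.get_calibration('wrist'),manip.sense()['clock'])
E
```

```text
pics
{'clock': 0.0, 'joints': array([ 1.20389701e+00,  2.21222121e-01,  1.52764009e+00, -3.06471915e-05,
        1.39466350e+00, -1.26081600e-01]), 'qd': array([ 0.00116487,  0.00072445, -0.00098412,  0.00094126,  0.00021993,
       -0.00059481]), 'tau': array([-1.68009451e-04, -4.94630957e+01, -3.87358904e+01,  6.97630341e-02,
        5.76622621e-02, -1.42381741e-04]), 'eef_pos': array([0.14881757, 0.60632223, 0.19142444]), 'tcp_rot': array([[ 2.38490945e-01,  9.71144493e-01, -6.65267737e-04],
       [ 9.71142820e-01, -2.38491778e-01, -1.81522670e-03],
       [-1.92150830e-03, -2.13154854e-04, -9.99998131e-01]]), 'wrist_force': array([-0.2989628 , -0.07866675, -0.42848092]), 'torque': array([-0.01182934,  0.01577831,  0.02527144]), 'width': 0.08662461987744104}
scene hub [([0.429, 0.213, 0.018], 0.85), ([0.518, 0.325, 0.014], 0.84), ([0.544, 0.21, 0.019], 0.76)]
scene stand [([0.568, -0.351, 0.02], 0.97), ([0.581, -0.165, 0.023], 0.58)]
scene jar [([0.746, -0.02, 0.086], 0.58)]
scene ramekin [([0.437, -0.002, 0.02], 0.9)]
scene clamp [([0.745, 0.237, 0.025], 0.77)]
scene square [([0
[... 710 characters left out ...]
88419165436, 'cx': 283.0377352666441, 'cy': 208.64608854861535, 'R': array([[-0.9891505 , -0.1452995 ,  0.02166418],
       [-0.1097908 ,  0.63318209, -0.7661765 ],
       [ 0.09760769, -0.7602424 , -0.64226493]]), 't': array([0.5652296 , 0.14236308, 0.96910676])} {'fovy': 59.15210101690067, 'cx': 273.4297014712419, 'cy': 211.6373745091768, 'hand_eye': array([[ 9.99999722e-01, -6.75465105e-04, -3.16881212e-04,
         1.30954035e-03],
       [ 7.35340805e-04,  9.64140897e-01,  2.65389884e-01,
        -7.32765339e-02],
       [ 1.26256530e-04, -2.65390043e-01,  9.64141125e-01,
        -1.90678854e-01],
       [ 0.00000000e+00,  0.00000000e+00,  0.00000000e+00,
         1.00000000e+00]])} 0.7
```

View pics/scene0.png

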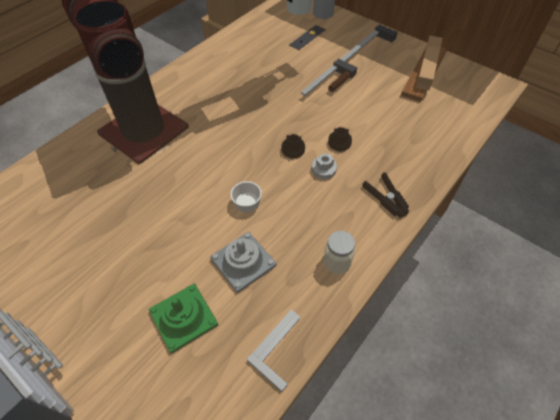

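View pics/side0.png

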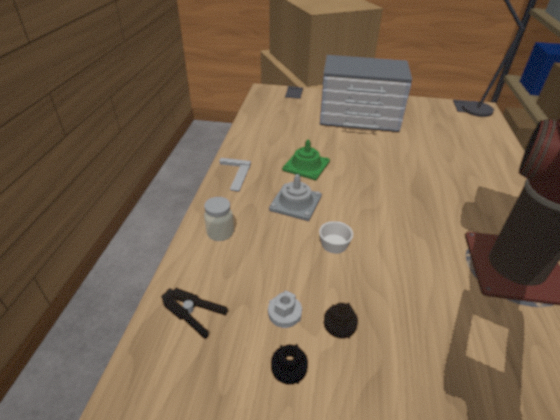

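Hub-shaped: scene (323,165) aluminium, with black look-alikes at (293,146) and (340,139), so the bright one is the hub. Stand-shaped: (243,260) grey and (183,316) green, so the grey one is meant. I'll confirm this in enlarged crops.

Run:
```python
import cv2,numpy as np
a=cv2.imread('pics/scene0.png');b=cv2.imread('pics/side0.png')
f=lambda im,u,v:cv2.resize(im[v-32:v+32,u-42:u+42],(400,300),interpolation=cv2.INTER_CUBIC)
cv2.imwrite('pics/crop0.png',np.vstack([np.hstack([f(a,323,165),f(a,243,260)]),np.hstack([f(b,285,308),f(b,296,196)])]))
```

```text
(no output)
```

View pics/crop0.png

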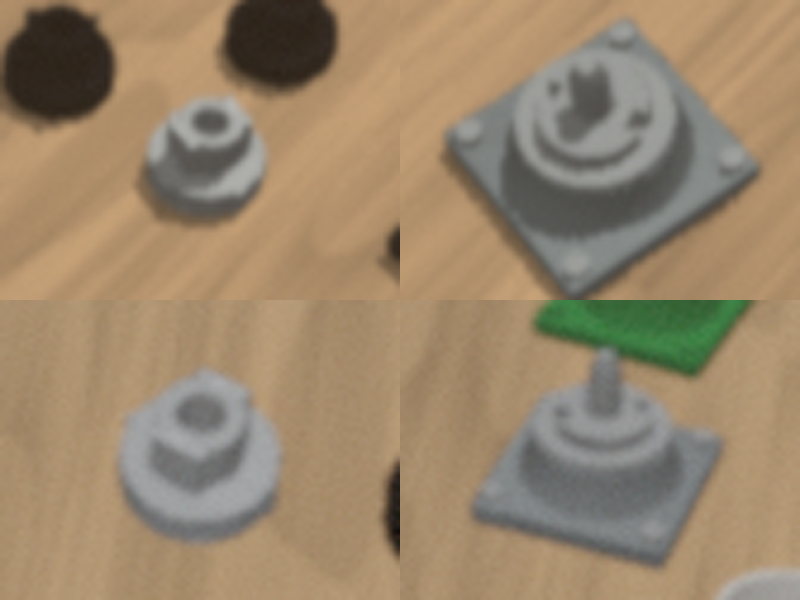

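The crops confirm it: bright aluminium hub (left) and grey stand with keyed spindle (right). Next I move over the hub for a wrist view.

Call:
servo_tool([
  {"x": -1.3,"y": 2.1},
  {"x": -2.6,"y": 4.2},
  {"x": -3.9,"y": 6.3},
  {"x": -5.2,"y": 8.4},
  {"x": -6.5,"y": 10.5},
  {"x": -7.8,"y": 12.6},
  {"x": -9.1,"y": 14.7},
  {"x": -10.4,"y": 16.8},
], claw=1)

```text
invalid input
```

Call:
servo_tool([
  {"x": -0.5,"y": 1.0},
  {"x": -1.1,"y": 2.0},
  {"x": -1.1,"y": 2.0},
  {"x": -1.1,"y": 2.0},
])

```text
invalid input
```

Run:
```python
from h import *
s,im=snap('wrist','w1'); print(s['clock'],s['eef_pos'],s['tcp_rot'].round(3).tolist())
print(manip.boxes_of('wrist','hub'))
```

```text
0.7 [0.14906581 0.60698656 0.19261582] [[0.239, 0.971, 0.0], [0.971, -0.239, 0.0], [0.0, -0.0, -1.0]]
[]
```

View pics/w1.png

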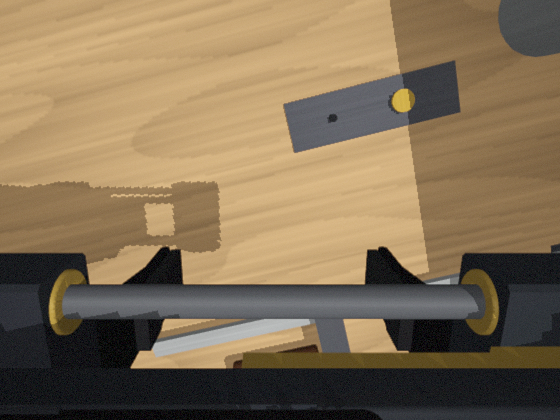

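Call:
servo_tool([
  {"x": -1.3,"y": 2.1,"z": 0,"roll": 0},
  {"x": -2.6,"y": 4.2,"z": 0,"roll": 0},
  {"x": -3.9,"y": 6.3,"z": 0,"roll": 0},
  {"x": -5.2,"y": 8.4,"z": 0,"roll": 0},
  {"x": -6.5,"y": 10.5,"z": 0,"roll": 0},
  {"x": -7.8,"y": 12.6,"z": 0,"roll": 0},
  {"x": -9.1,"y": 14.7,"z": 0,"roll": 0},
  {"x": -10.4,"y": 16.8,"z": 0,"roll": 0},
], claw=1)

```text
clock: 1.8
eef_pos: [0.4963, 0.2527, 0.1929]
tcp_rot: [[0.239, 0.971, 0.001], [0.971, -0.239, 0.0], [0.001, 0.001, -1.0]]
wrist_force: [1.2, 0.1, -0.0]
width: 0.0869
```

Call:
servo_tool([
  {"x": -1.0,"y": 2.0,"z": 0,"roll": 0},
  {"x": -1.0,"y": 2.0,"z": 0,"roll": 0},
  {"x": -1.0,"y": 2.0,"z": 0,"roll": 0},
])

```text
clock: 2.17
eef_pos: [0.5371, 0.2182, 0.1923]
tcp_rot: [[0.239, 0.971, -0.001], [0.971, -0.239, 0.0], [0.0, -0.001, -1.0]]
wrist_force: [-0.3, 1.4, 0.1]
width: 0.0868
```

Run:
```python
from h import *
s,im=snap('wrist','w2'); print(s['clock'],s['eef_pos'],s['tcp_rot'].round(3).tolist(),s['joints'].round(3))
print(manip.boxes_of('wrist','hub'))
```

```text
2.175 [0.53710472 0.21820395 0.1922892 ] [[0.239, 0.971, -0.001], [0.971, -0.239, 0.0], [0.0, -0.001, -1.0]] [ 2.500e-01  1.140e-01  1.647e+00  1.000e-03  1.381e+00 -1.080e+00]
[{'xyz': [0.4216, 0.2309, 0.0167], 'p': 0.91}, {'xyz': [0.5044, 0.3337, 0.0216], 'p': 0.89}, {'xyz': [0.5299, 0.2224, 0.0204], 'p': 0.63}]
```

View pics/w2.png

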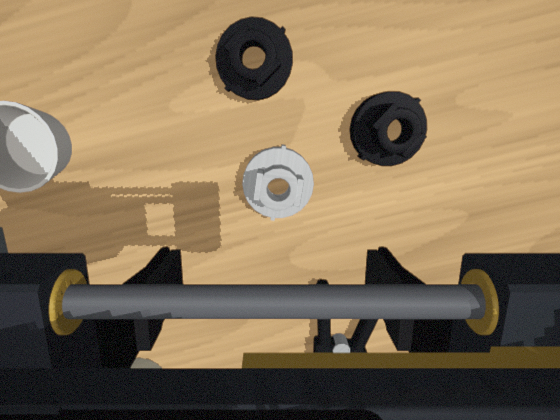

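```bash
cat >> h.py <<'E'
def wristcam(s):
    c=manip.get_calibration('wrist'); f=210/np.tan(np.radians(c['fovy']/2))
    T=np.eye(4);T[:3,:3]=s['tcp_rot'];T[:3,3]=s['eef_pos']; return T@np.array(c['hand_eye']),f,c['cx'],c['cy']
def fixcam(n):
    c=manip.get_calibration(n); f=210/np.tan(np.radians(c['fovy']/2));T=np.eye(4);T[:3,:3]=c['R'];T[:3,3]=c['t'];return np.linalg.inv(T),f,c['cx'],c['cy']
def back(cam,u,v,z):
    T,f,cx,cy=cam; d=T[:3,:3]@np.array([(u-cx)/f,(v-cy)/f,1]); return T[:3,3]+d*(z-T[2,3])/d[2]
def proj(cam,X):
    T,f,cx,cy=cam; p=(np.atleast_2d(X)-T[:3,3])@T[:3,:3]; return np.c_[p[:,0]/p[:,2]*f+cx,p[:,1]/p[:,2]*f+cy]
def zoom(im,u,v,w,h,k,name,curves=[]):
    c=cv2.resize(im[v-h:v+h,u-w:u+w],None,fx=k,fy=k,interpolation=cv2.INTER_CUBIC)[:,:,::-1].copy()
    for P,col in curves:
        q=((P-[u-w,v-h]+0.5)*k).astype(np.int32); cv2.polylines(c,[q.reshape(-1,1,2)],False,col,1)
    cv2.imwrite(f'pics/{name}.png',c)
def circ(x,y,z,r):
    t=np.linspace(0,2*np.pi,90); return np.c_[x+r*np.cos(t),y+r*np.sin(t),z+0*t]
E
python3 - <<'E'
from h import *
s=manip.sense(); im=cv2.imread('pics/w2.png')[:,:,::-1]
C=wristcam(s)
p=back(C,277.5,187.5,.048); print('bore top',p, back(C,278,183,.01))
x,y=p[:2]
print(s['clock'])
zoom(im,278,185,50,45,8,'z2',[(proj(C,circ(x,y,.048,.011)),(0,0,255)),(proj(C,circ(x,y,.0,.036)),(0,255,0)),(proj(C,circ(x,y,.02,.036)),(255,0,0))])
zoom(im,278,185,50,45,8,'z2b')
E
```

```text
bore top [0.53372145 0.22490938 0.048     ] [0.53697652 0.22506266 0.01      ]
2.275
```

View pics/z2.png

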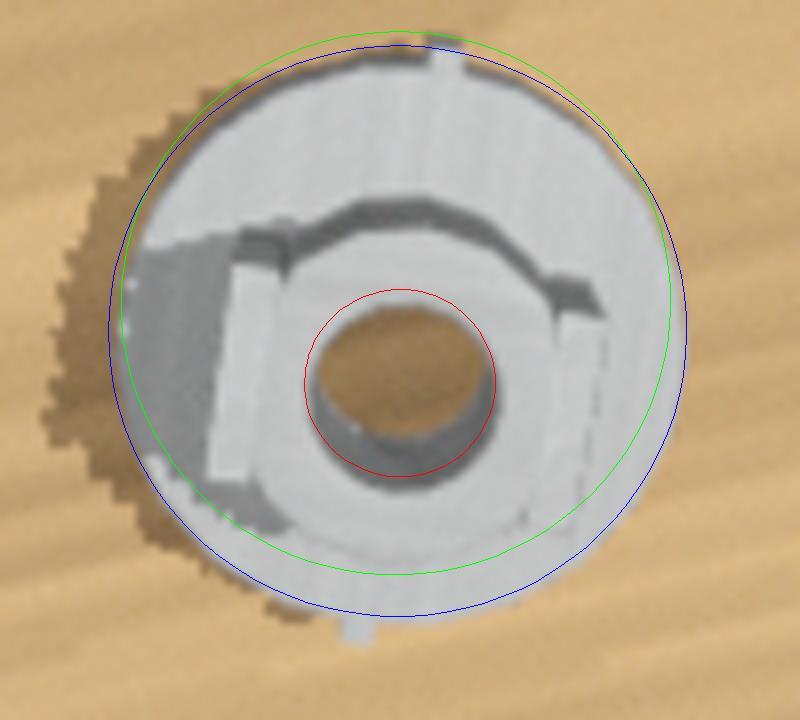

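View pics/z2b.png

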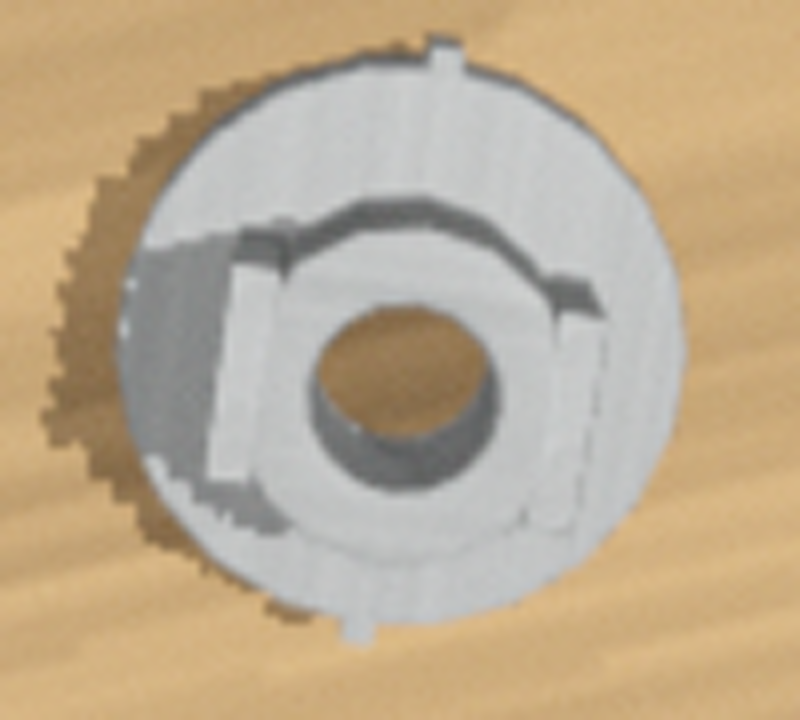

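```bash
cat >> h.py <<'E'
def zp(u,v,w,h,k,P): return np.array(P)/k+[u-w-.5,v-h-.5]
E
python3 - <<'E'
from h import *
s=manip.sense(); im=cv2.imread('pics/w2.png')[:,:,::-1]
C=wristcam(s)
g=lambda P,z: back(C,*zp(278,185,50,45,8,P),z)
ctr=g((403,397),.048); print('bore',ctr)
# left/right of skirt at z=.02, top/bottom
print('skirt mid', (g((118,335),.02)+g((686,335),.02))/2,(g((400,60),.02)+g((400,625),.02))/2)
for a,b,z in [((207,480),(233,265),.048),((578,530),(602,315),.048),((357,632),(443,48),.02)]:
    d=g(b,z)-g(a,z); dt=s['tcp_rot'].T@d; print(np.degrees(np.arctan2(d[1],d[0])), 'tool', np.degrees(np.arctan2(dt[0],-dt[1])))
    print((g(a,z)+g(b,z))/2)
x,y=.5345,.2242
zoom(im,278,185,50,45,8,'z2',[(proj(C,circ(*ctr[:2],.048,.011)),(0,0,255)),(proj(C,circ(*ctr[:2],.02,.036)),(255,0,0))])
E
```

```text
bore [0.53529079 0.22488635 0.048     ]
skirt mid [0.5334138  0.22554454 0.02      ] [0.53516649 0.22486469 0.02      ]
158.71702360280884 tool 7.562730748807546
[0.52759023 0.20503286 0.048     ]
161.1365389089551 tool 5.1432151371473696
[0.54348698 0.24516663 0.048     ]
158.1438895114551 tool 8.13586491312251
[0.53488599 0.22478638 0.02      ]
```

View pics/z2.png

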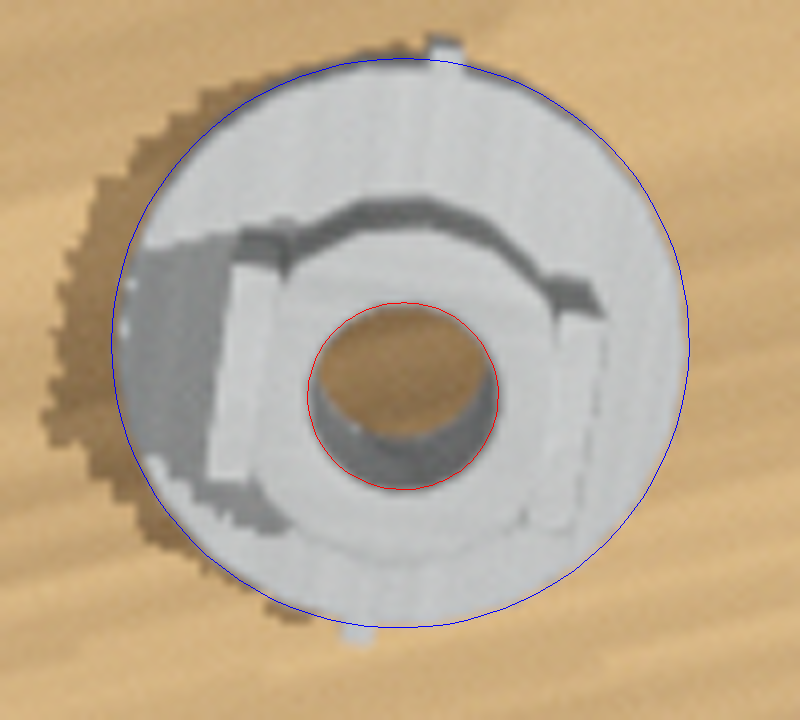

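Call:
servo_tool([
  {"x": 0.24,"y": -0.14,"z": 1.5,"roll": 1.28},
  {"x": 0.24,"y": -0.14,"z": 3.0,"roll": 1.28},
  {"x": 0.24,"y": -0.14,"z": 4.5,"roll": 1.28},
  {"x": 0.24,"y": -0.14,"z": 5.8,"roll": 1.28},
  {"x": 0.24,"y": -0.14,"z": 6.5,"roll": 1.28},
  {"x": 0.24,"y": -0.14,"z": 6.76,"roll": 1.28},
  {"x": 0.24,"y": -0.14,"z": 6.76,"roll": 1.28},
], claw=1)

```text
clock: 3.15
eef_pos: [0.5359, 0.2252, 0.0242]
tcp_rot: [[0.366, 0.931, 0.001], [0.931, -0.366, 0.0], [0.001, 0.001, -1.0]]
wrist_force: [-0.1, -0.3, -0.0]
width: 0.0872
```

Run:
```python
from h import *
s,im=snap('wrist','w3'); print(s['clock'],s['eef_pos'],s['tcp_rot'].round(3).tolist(),s['joints'].round(3),s['wrist_force'])
```

```text
3.15 [0.53590127 0.2252304  0.02422104] [[0.366, 0.931, 0.001], [0.931, -0.366, 0.0], [0.001, 0.001, -1.0]] [ 0.262  0.295  1.774  0.     1.071 -0.934] [-0.09956415 -0.30006649 -0.02382849]
```

View pics/w3.png

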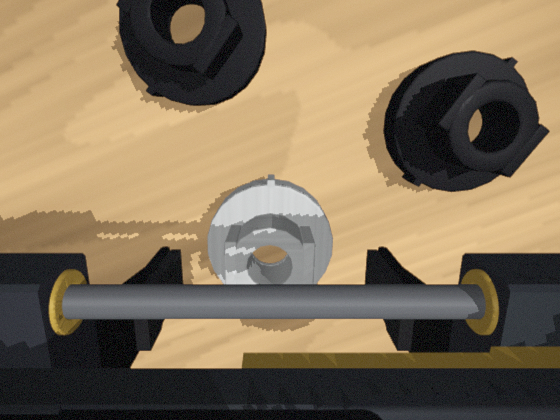

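The hub sits centred between the fingers (centre at about col 270, fingers at 180 and 365), with its rib straight up at (271,178). I'm closing.

Call:
servo_tool([
  {"x": 0,"y": 0,"z": 0,"roll": 0},
  {"x": 0,"y": 0,"z": 0,"roll": 0},
  {"x": 0,"y": 0,"z": 0,"roll": 0},
  {"x": 0,"y": 0,"z": 0,"roll": 0},
  {"x": 0,"y": 0,"z": 0,"roll": 0},
  {"x": 0,"y": 0,"z": 0,"roll": 0},
], claw=0.3, grip_force=25)

```text
clock: 3.95
eef_pos: [0.5355, 0.2247, 0.0235]
tcp_rot: [[0.366, 0.931, -0.0], [0.931, -0.366, -0.0], [-0.0, -0.0, -1.0]]
wrist_force: [0.0, -0.1, 0.6]
width: 0.0351
```

Run:
```python
from h import *
s,im=snap('wrist','w4'); print(s['clock'],s['eef_pos'],s['width'],s['wrist_force'])
snap('scene','s4'); snap('side','d4'); print(manip.sense()['width'])
a=cv2.imread('pics/s4.png');b=cv2.imread('pics/d4.png')
f=lambda im,u,v:cv2.resize(im[v-48:v+48,u-64:u+64],(400,300),interpolation=cv2.INTER_CUBIC)
cv2.imwrite('pics/c4.png',np.hstack([f(a,323,155),f(b,285,300)]))
```

```text
3.95 [0.53551038 0.22473892 0.02348667] 0.035110396810218936 [ 0.01312898 -0.12487025  0.55084672]
0.02801220312435499
```

View pics/w4.png

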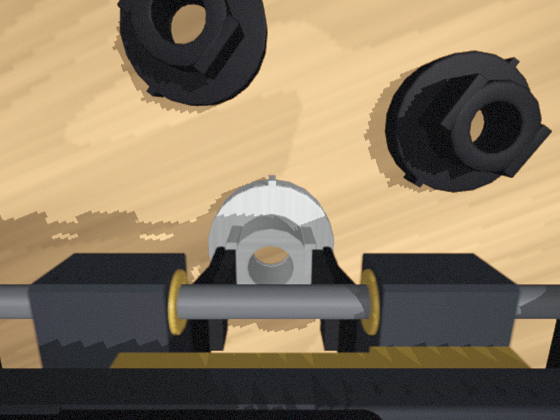

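View pics/c4.png

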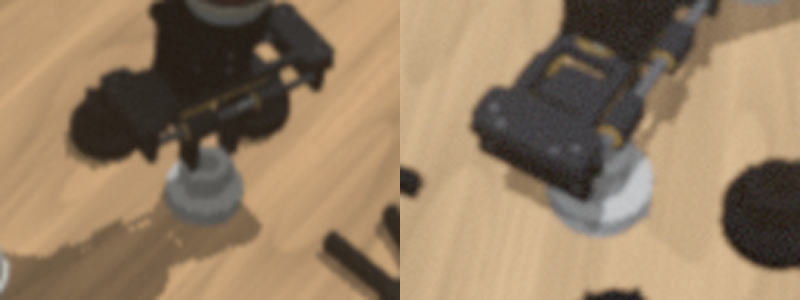

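Run:
```python
from h import *
s,im=snap('wrist','w5'); print(s['clock'],s['eef_pos'],s['width'],s['wrist_force'])
C=wristcam(s)
print(proj(C,[s['eef_pos'],s['eef_pos']+[0,0,.019]]))
R=s['tcp_rot']
for w in (.022,):
  for x in(-1,1): print(proj(C,s['eef_pos']+R[:,0]*x*w+[0,0,.019]))
zoom(im,272,270,100,75,4,'z5')
```

```text
4.1 [0.53553938 0.22475901 0.0235093 ] 0.02801220312435499 [-0.98482978  0.95101985  0.7054082 ]
[[271.40378927 248.40445315]
 [271.19995998 262.12789398]]
[[227.20154757 262.15682807]]
[[315.20104387 262.09895813]]
```

View pics/z5.png

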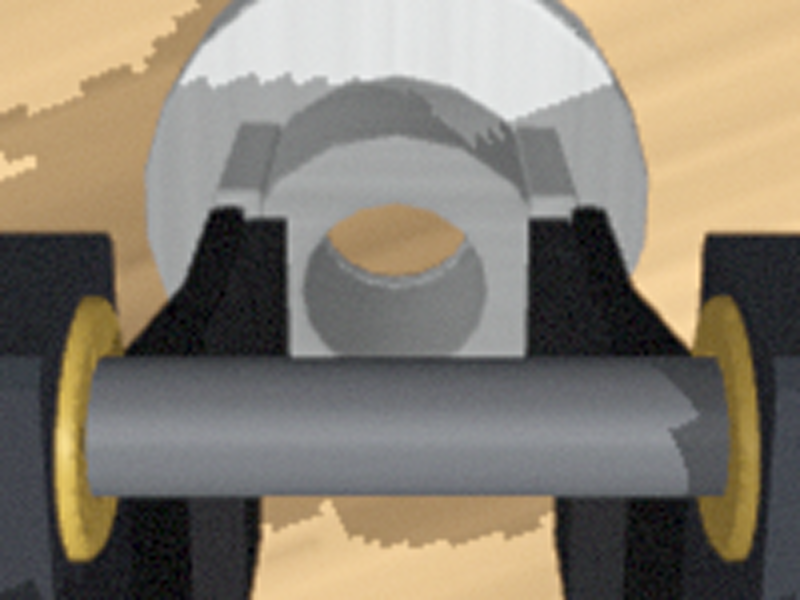

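Run:
```python
from h import *
print(manip.pinch_z,[a for a in dir(manip) if a[0]!='_'])
s=manip.sense();print(s['clock'],s['eef_pos'],s['width'])
for n,f,u,v in (('scene','s4',323,155),('side','d4',285,300)):
    C=fixcam(n);im=cv2.imread(f'pics/{f}.png')[:,:,::-1]
    R=s['tcp_rot'];e=s['eef_pos']
    L=[]
    for x in(-.016,.016):
        for z,c in((0,(0,0,255)),(-.019,(0,255,0)),(-.028,(255,0,0))):
            P=np.array([e+R@[x,y,z] for y in(-.0095,.0095)]);L.append((proj(C,P),c))
    L.append((proj(C,circ(.5352,.2249,.048,.011)),(0,255,255)))
    L.append((proj(C,circ(.5352,.2249,0,.036)),(0,255,255)))
    zoom(im,u,v,50,40,8,'ov_'+n,L)
```

```text
0.0187 ['MotionError', 'boxes_of', 'camera', 'finish_job', 'get_calibration', 'pinch_z', 'sense']
4.15 [0.53552521 0.22472955 0.02350471] 0.027154205494771207
```

View pics/ov_scene.png

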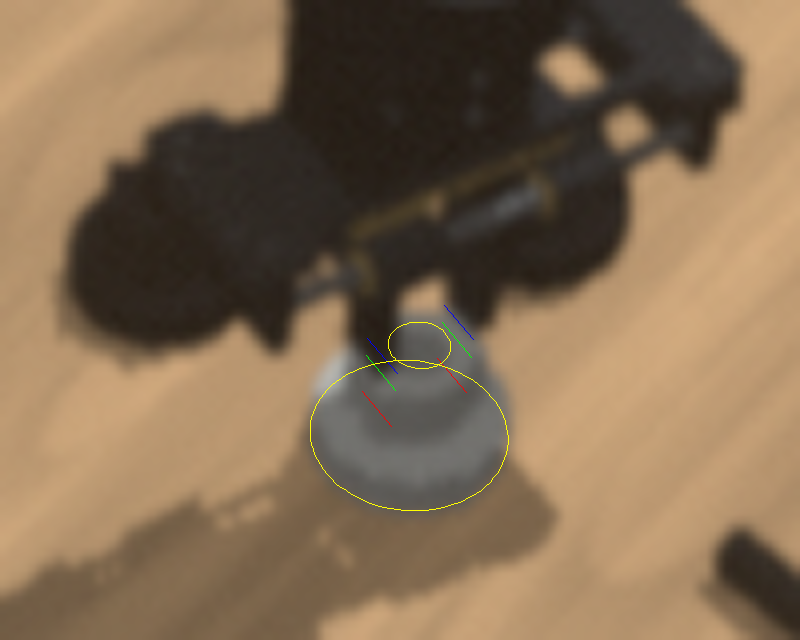

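View pics/ov_side.png

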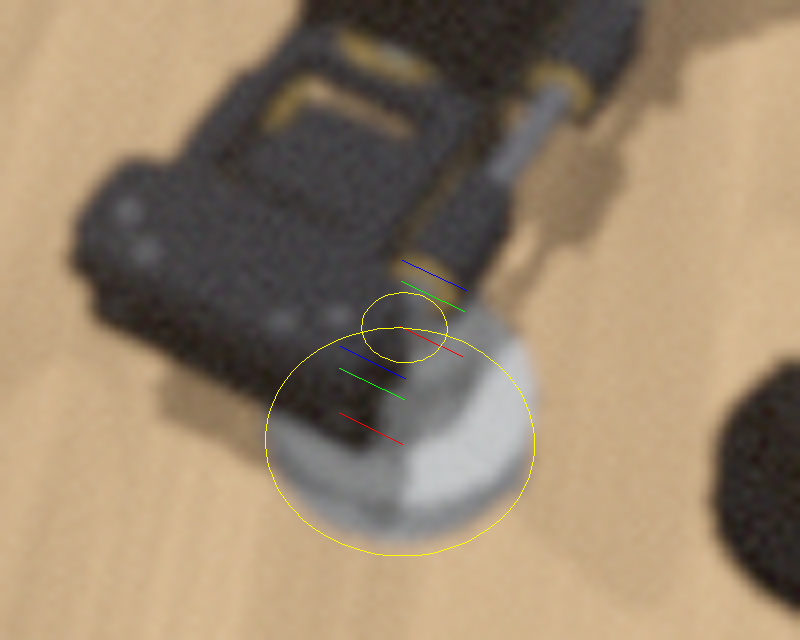

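The fingers closed to 27 mm without touching. The views show their tips about 25 to 28 mm behind the stated TCP, so they passed just above the boss. I'll reopen, go about 20 mm lower while watching the force, and grip again.

Call:
servo_tool([
  {"x": 0,"y": 0,"z": 0,"roll": 0},
  {"x": 0,"y": 0,"z": 0,"roll": 0},
  {"x": 0,"y": 0,"z": 0,"roll": 0},
  {"x": 0,"y": 0,"z": 0,"roll": 0},
  {"x": 0,"y": 0,"z": 0,"roll": 0},
  {"x": 0,"y": 0,"z": 0,"roll": 0},
], claw=0.8)

```text
clock: 4.9
eef_pos: [0.5355, 0.2247, 0.0235]
tcp_rot: [[0.366, 0.931, -0.0], [0.931, -0.366, -0.0], [-0.0, -0.0, -1.0]]
wrist_force: [0.6, -0.2, 0.1]
width: 0.0682
```

Call:
servo_tool([
  {"x": 0,"y": 0,"z": 0.2,"roll": 0},
  {"x": 0,"y": 0,"z": 0.4,"roll": 0},
  {"x": 0,"y": 0,"z": 0.5,"roll": 0},
])

```text
clock: 5.28
eef_pos: [0.5351, 0.2246, 0.0103]
tcp_rot: [[0.366, 0.931, -0.001], [0.931, -0.366, -0.0], [-0.001, -0.001, -1.0]]
wrist_force: [-0.5, -0.2, 0.1]
width: 0.0697
```

Run:
```python
from h import *
s,im=snap('wrist','w6'); print(s['clock'],s['eef_pos'],s['width'],s['wrist_force'])
a=snap('scene','s6')[1]
zoom(im,272,270,100,75,4,'z6')
zoom(a,323,155,50,40,8,'zs6')
```

```text
5.275 [0.53505893 0.22461409 0.01025662] 0.06974899425182225 [-0.53371356 -0.17981453  0.14688182]
```

View pics/z6.png

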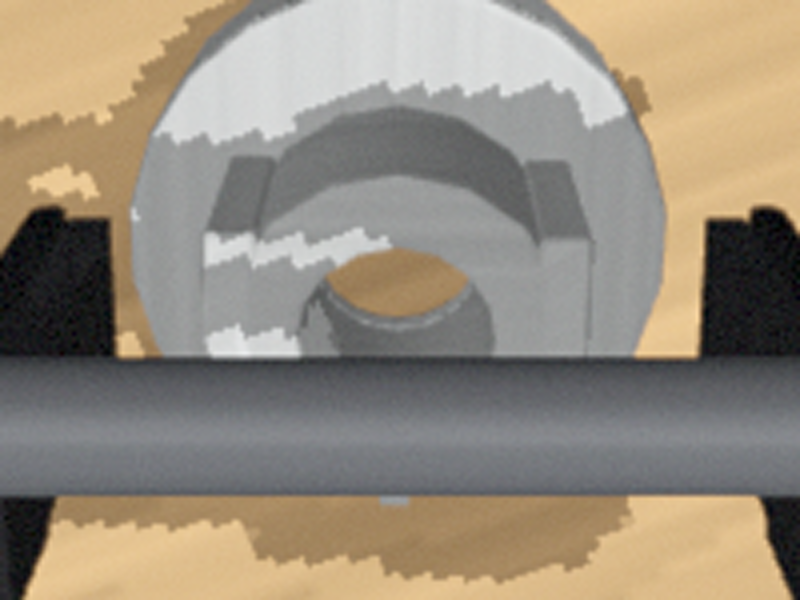

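View pics/zs6.png

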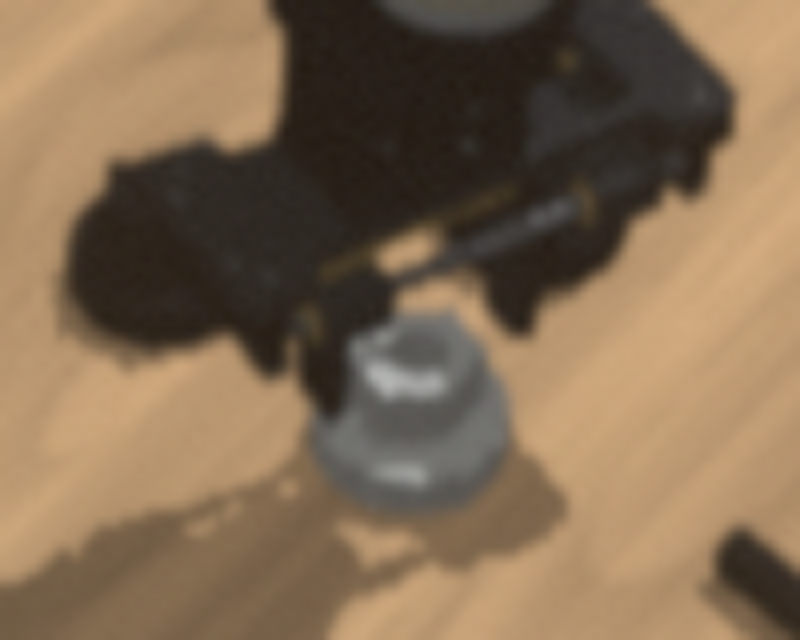

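Call:
servo_tool([
  {"x": -0.03,"y": 0,"z": 0.15,"roll": 0},
  {"x": -0.03,"y": 0,"z": 0.28,"roll": 0},
  {"x": -0.03,"y": 0,"z": 0.28,"roll": 0},
])

```text
clock: 5.75
eef_pos: [0.535, 0.224, 0.0037]
tcp_rot: [[0.366, 0.931, -0.001], [0.931, -0.366, -0.0], [-0.0, -0.001, -1.0]]
wrist_force: [-0.1, 0.2, -0.3]
width: 0.0695
```

Call:
servo_tool([
  {"x": 0,"y": 0,"z": 0,"roll": 0},
  {"x": 0,"y": 0,"z": 0,"roll": 0},
  {"x": 0,"y": 0,"z": 0,"roll": 0},
  {"x": 0,"y": 0,"z": 0,"roll": 0},
  {"x": 0,"y": 0,"z": 0,"roll": 0},
  {"x": 0,"y": 0,"z": 0,"roll": 0},
], claw=0.3, grip_force=25)

```text
clock: 6.5
eef_pos: [0.5353, 0.224, 0.0041]
tcp_rot: [[0.366, 0.931, 0.0], [0.931, -0.366, -0.0], [-0.0, 0.0, -1.0]]
wrist_force: [-0.3, -1.3, 1.5]
width: 0.0436
```

Run:
```python
from h import *
s,im=snap('wrist','w7'); print(s['clock'],s['eef_pos'],s['width'],s['wrist_force'])
zoom(im,272,270,100,75,4,'z7')
print(manip.sense()['width'])
```

```text
6.5 [0.53530084 0.22397635 0.0041421 ] 0.04357975967304746 [-0.26346506 -1.29944247  1.52254508]
0.04402121225989544
```

View pics/z7.png

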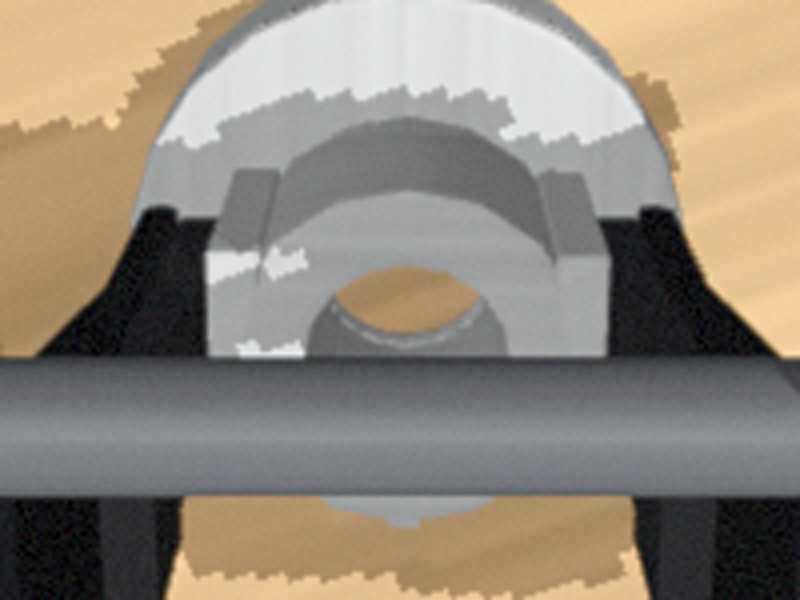

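Gripped on the flats at 44 mm, with the hub underside about 4 mm below the TCP. I'm lifting it, then fitting the stand's pose in the fixed views.

Call:
servo_tool([
  {"x": 0,"y": 0,"z": -0.5,"roll": 0},
  {"x": 0,"y": 0,"z": -2,"roll": 0},
  {"x": 0,"y": 0,"z": -4,"roll": 0},
  {"x": 0,"y": 0,"z": -6,"roll": 0},
  {"x": 0,"y": 0,"z": -7,"roll": 0},
  {"x": 0,"y": 0,"z": -7,"roll": 0},
])

```text
clock: 7.3
eef_pos: [0.5369, 0.2247, 0.1821]
tcp_rot: [[0.366, 0.931, 0.005], [0.931, -0.366, 0.002], [0.003, 0.004, -1.0]]
wrist_force: [-0.1, 0.4, -4.7]
width: 0.0438
```

Run:
```python
from h import *
from scipy.optimize import least_squares
s=manip.sense();print(s['clock'],s['eef_pos'],s['width'],s['wrist_force'])
a=cv2.imread('pics/scene0.png')[:,:,::-1];b=cv2.imread('pics/side0.png')[:,:,::-1]
Cs,Cd=fixcam('scene'),fixcam('side')
us,ud=(241.3,242.9),(297.3,174.7)
f=lambda X:np.r_[proj(Cs,X)[0]-us,proj(Cd,X)[0]-ud]
r=least_squares(f,[.57,-.14,.1]);print(r.x,r.fun)
x,y=r.x[:2]
for n,C,im,u,v in(('scene',Cs,a,243,260),('side',Cd,b,296,196)):
    L=[(proj(C,circ(x,y,.05,.041)),(0,0,255)),(proj(C,circ(x,y,.06,.029)),(0,255,0))]
    zoom(im,u,v,40,36,8,'st_'+n,L); zoom(im,u,v,40,36,8,'stn_'+n)
```

```text
7.3 [0.53688246 0.22467163 0.18205225] 0.0438020179952679 [-0.09654867  0.41709739 -4.67485012]
[ 0.56042902 -0.15115455  0.09882971] [-1.07319162 -0.54391719 -1.33042448  0.4578452 ]
```

View pics/st_scene.png

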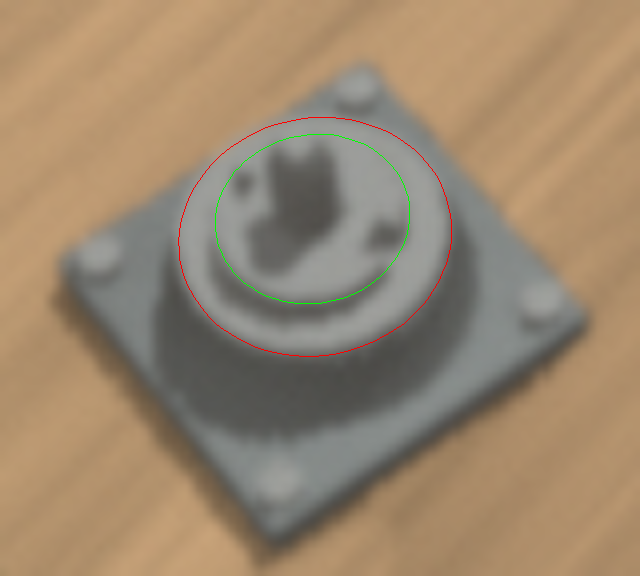

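View pics/st_side.png

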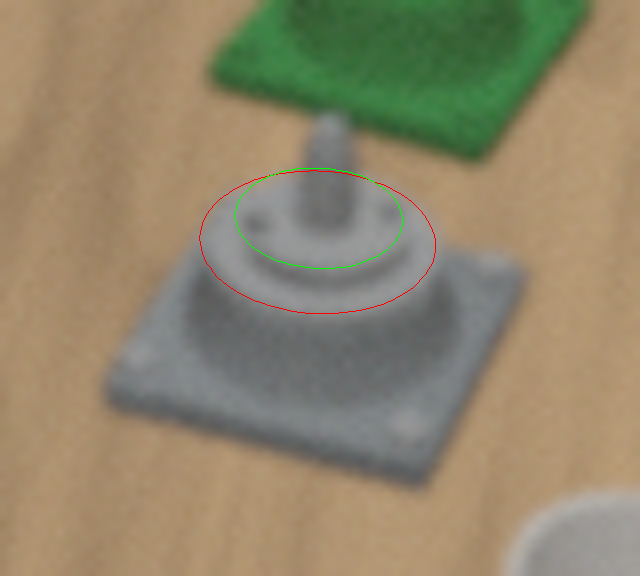

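View pics/stn_scene.png

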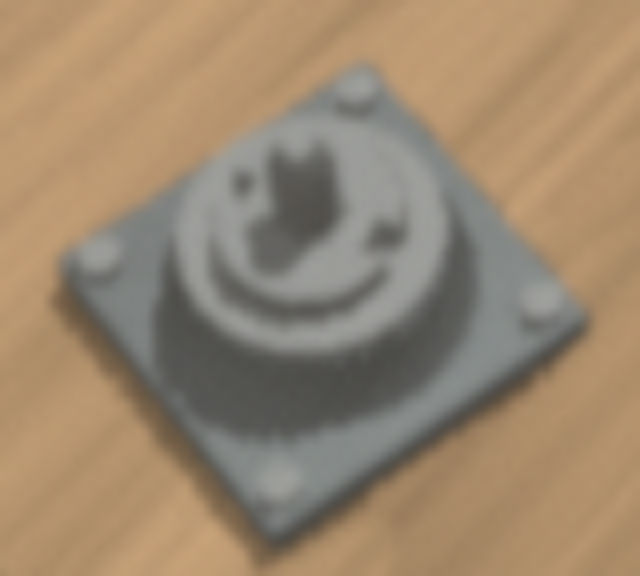

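Run:
```python
from h import *
C=fixcam('scene')
q=[back(C,*zp(243,260,40,36,8,p),.057) for p in((243,183),(385,235))]
print(q,np.degrees(np.arctan2(*(q[1]-q[0])[[1,0]])))
C=fixcam('side')
q=[back(C,*zp(296,196,40,36,8,p),.057) for p in((256,222),(390,212))]
print(q,np.degrees(np.arctan2(*(q[1]-q[0])[[1,0]])))
# foot edges
C=fixcam('scene')
q=[back(C,*zp(243,260,40,36,8,p),.016) for p in((62,262),(368,62),(590,320),(270,540))]
print(np.round(q,4)); 
for i in range(4):
    d=q[(i+1)%4]-q[i]; print(np.degrees(np.arctan2(d[1],d[0])))
print(np.mean(q,0))
s=manip.sense();R=s['tcp_rot'];print(R.T@(np.array([.5605,-.151,.1])-s['eef_pos']))
```

```text
[array([ 0.53468162, -0.1544349 ,  0.057     ]), array([ 0.57985117, -0.14086542,  0.057     ])] 16.72091413230996
[array([ 0.58200428, -0.14866697,  0.057     ]), array([ 0.53674675, -0.16254127,  0.057     ])] -162.95637234955439
[[ 0.4908 -0.1957  0.016 ]
 [ 0.5158 -0.0809  0.016 ]
 [ 0.6312 -0.1079  0.016 ]
 [ 0.6044 -0.2236  0.016 ]]
77.71453116199241
-13.180325070802379
-103.06504635604385
166.1929410469304
[ 0.56055786 -0.15201317  0.016     ]
[-0.34124387  0.15911969  0.0815664 ]
```

Call:
servo_tool([
  {"x": -0.8,"y": 0.7,"z": -1.1,"roll": -0.5},
  {"x": -2.4,"y": 1.9,"z": -1.1,"roll": -1.3},
  {"x": -4.0,"y": 3.2,"z": -1.1,"roll": -2.2},
  {"x": -5.6,"y": 4.5,"z": -1.1,"roll": -3.1},
  {"x": -7.2,"y": 5.8,"z": -1.1,"roll": -4.0},
  {"x": -8.8,"y": 7.1,"z": -1.1,"roll": -4.9},
  {"x": -10.4,"y": 8.4,"z": -1.1,"roll": -5.8},
  {"x": -11.4,"y": 9.2,"z": -1.1,"roll": -6.4},
])

```text
clock: 8.3
eef_pos: [0.644, -0.1275, 0.2034]
tcp_rot: [[-0.292, 0.956, -0.004], [0.956, 0.292, 0.001], [0.002, -0.003, -1.0]]
wrist_force: [0.2, -0.2, -3.8]
width: 0.0438
```

Call:
servo_tool([
  {"x": 0,"y": 0,"z": 0,"roll": 0},
  {"x": 0,"y": 0,"z": 0,"roll": 0},
])

```text
clock: 8.55
eef_pos: [0.6438, -0.1246, 0.2043]
tcp_rot: [[-0.29, 0.957, -0.003], [0.957, 0.29, 0.002], [0.003, -0.003, -1.0]]
wrist_force: [-0.3, 0.9, -3.6]
width: 0.0436
```

Run:
```python
from h import *
s,im=snap('wrist','w8'); print(s['clock'],s['eef_pos'],s['width'],s['wrist_force'],s['tcp_rot'].round(3).tolist(),s['joints'].round(3))
C=wristcam(s); print(proj(C,[.5605,-.151,.1]))
```

```text
8.55 [ 0.64383195 -0.12457083  0.20431947] 0.04359448794668379 [-0.2542721   0.94814035 -3.57064845] [[-0.29, 0.957, -0.003], [0.957, 0.29, 0.002], [0.003, -0.003, -1.0]] [-3.120e-01  2.890e-01  1.422e+00  1.000e-03  1.434e+00 -2.177e+00]
[[269.67510765  89.80966074]]
```

View pics/w8.png

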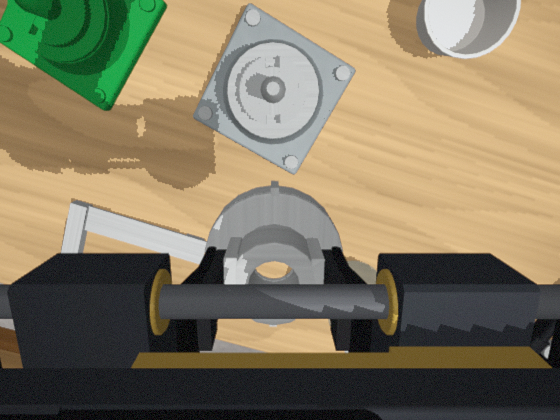

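Run:
```python
from h import *
s=manip.sense(); print(s['clock'],s['eef_pos'])
im=cv2.imread('pics/w8.png')[:,:,::-1]
zoom(im,273,90,50,40,8,'z8')
zoom(im,273,240,75,60,5,'z8h')
```

```text
8.6 [ 0.6440664  -0.12415694  0.20485885]
```

View pics/z8.png

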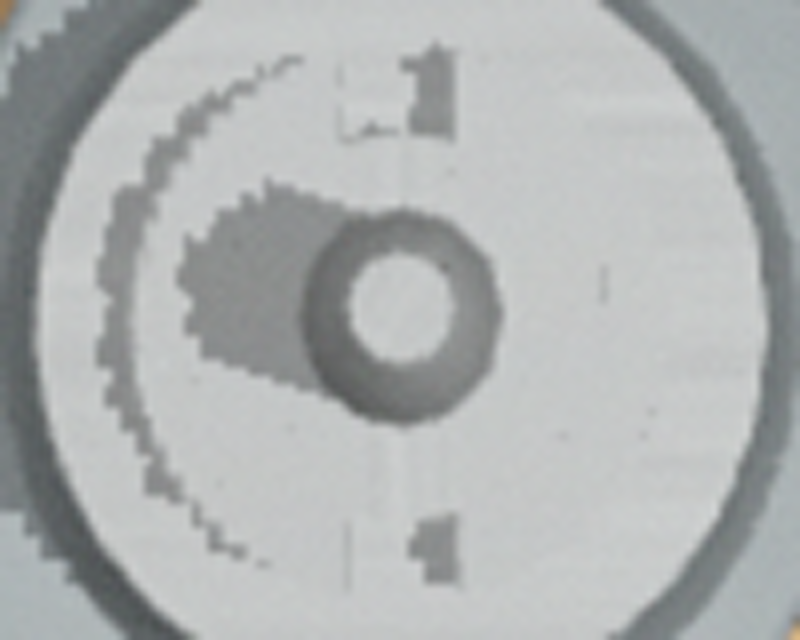

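View pics/z8h.png

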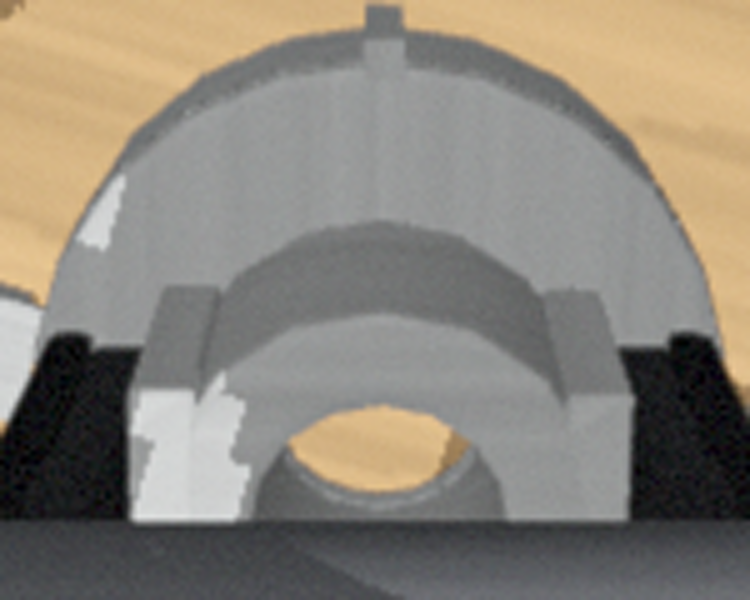

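Run:
```python
from h import *
s=manip.sense()
s=dict(s); s['eef_pos']=np.array([.64383,-.12457,.20432])
C=wristcam(s)
n=back(C,*zp(273,90,50,40,8,(402,307)),.1)
fl=(back(C,*zp(273,90,50,40,8,(35,330)),.05)+back(C,*zp(273,90,50,40,8,(768,330)),.05))/2
print('nose',n,'flange mid',fl)
a=back(C,*zp(273,90,50,40,8,(398,95)),.06);b=back(C,*zp(273,90,50,40,8,(404,550)),.06)
print('key mid',(a+b)/2,'ang',np.degrees(np.arctan2(*(b-a)[[1,0]])))
R=s['tcp_rot'];print('tool y ang',np.degrees(np.arctan2(R[1,1],R[0,1])))
H=np.array(manip.get_calibration('wrist')['hand_eye']); Ct=(H,*C[1:])
for P,z in (((383,405),-.044),((383,25),.0+.004-.02),((385,10),.004-.02),((383,312),-.044),((130,388),-.044),((635,398),-.044)):
    print(P,back(Ct,*zp(273,240,75,60,5,P),z))
for name in('scene','side'):
    manip.camera(name); print(name,[(np.round(d['xyz'],4).tolist(),d['p']) for d in manip.boxes_of(name,'nose')],[(np.round(d['xyz'],4).tolist(),d['p']) for d in manip.boxes_of(name,'stand')])
```

```text
nose [ 0.55859701 -0.14928493  0.1       ] flange mid [ 0.55823299 -0.1494492   0.05      ]
key mid [ 0.55841481 -0.14944974  0.06      ] ang 17.654285556076413
tool y ang 16.935087893535375
(383, 405) [ 0.00176644 -0.01050547 -0.044     ]
(383, 25) [ 0.00181263 -0.0379299  -0.016     ]
(385, 10) [ 0.00200455 -0.0393903  -0.016     ]
(383, 312) [ 0.00176859 -0.01892486 -0.044     ]
(130, 388) [-0.01976467 -0.01207526 -0.044     ]
(635, 398) [ 0.02324388 -0.01113491 -0.044     ]
scene [([0.5784, -0.1653, 0.0254], 0.64), ([0.5652, -0.347, 0.0197], 0.59)] [([0.5817, -0.1677, 0.0242], 0.97), ([0.5703, -0.3506, 0.0206], 0.68)]
side [([0.558, -0.1211, 0.0231], 0.91), ([0.547, -0.3153, 0.0289], 0.56)] [([0.5433, -0.3152, 0.0231], 0.88), ([0.556, -0.1224, 0.0233], 0.63)]
```

Wrist view: nose tip at (272.7,88), spindle axis at about (0.5585,-0.1494), keyway line at about 17.7°, nearly along tool y. I'll go above the nose, about 9° off the keyways so the turn can find them.

Call:
servo_tool([
  {"x": 0,"y": -0.8,"z": 0,"roll": 0.3},
  {"x": 0,"y": -1.8,"z": 0,"roll": 0.7},
  {"x": -0.04,"y": -2.8,"z": 0.5,"roll": 1.1},
  {"x": -0.04,"y": -3.4,"z": 1.5,"roll": 1.5},
  {"x": -0.04,"y": -3.61,"z": 2.4,"roll": 1.5},
  {"x": -0.04,"y": -3.61,"z": 3.0,"roll": 1.5},
  {"x": -0.04,"y": -3.61,"z": 3.0,"roll": 1.5},
  {"x": -0.04,"y": -3.61,"z": 3.0,"roll": 1.5},
])

```text
clock: 9.9
eef_pos: [0.5599, -0.1527, 0.1326]
tcp_rot: [[-0.138, 0.99, 0.002], [0.99, 0.138, -0.001], [-0.001, 0.001, -1.0]]
wrist_force: [0.6, 0.4, -3.6]
width: 0.0439
```

Run:
```python
from h import *
s,im=snap('scene','s9'); print(s['clock'],s['eef_pos'],s['width'],s['wrist_force'],s['tcp_rot'].round(3).tolist(),s['joints'].round(3))
im2=snap('side','d9')[1]; w=snap('wrist','w9')[1]
C=fixcam('scene'); D=fixcam('side')
e=s['eef_pos']; print(proj(C,e),proj(D,e))
f=lambda im,u,v:cv2.resize(im[v-40:v+40,u-40:u+40],(400,400),interpolation=cv2.INTER_CUBIC)[:,:,::-1]
cv2.imwrite('pics/c9.png',np.hstack([f(im,242,240),f(im2,297,180)]))
```

```text
9.9 [ 0.55990689 -0.15267991  0.13259388] 0.04391341912669303 [ 0.57794937  0.40202323 -3.56618859] [[-0.138, 0.99, 0.002], [0.99, 0.138, -0.001], [-0.001, 0.001, -1.0]] [-0.402  0.163  1.708  0.     1.269 -2.112]
[[238.33138701 234.97033291]] [[296.77569462 164.41314128]]
```

View pics/c9.png

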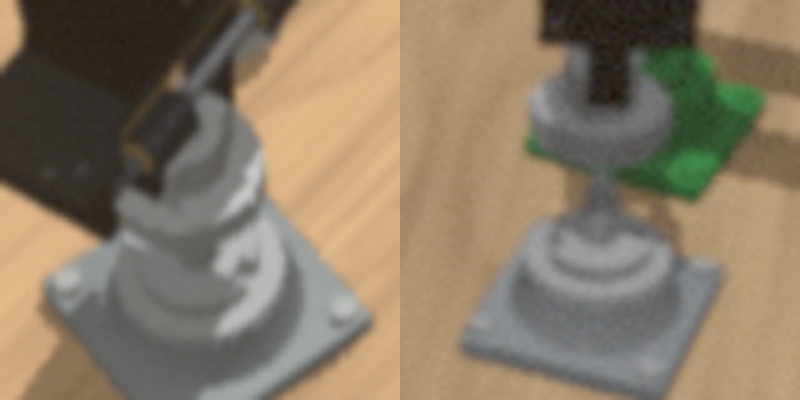

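View pics/w9.png

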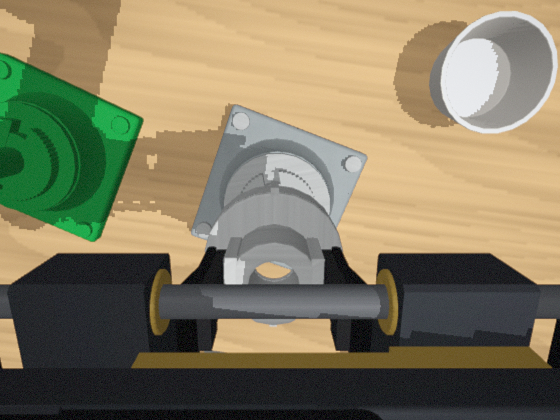

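Run:
```python
from h import *
s=manip.sense(); print(s['clock'],s['eef_pos'],s['tcp_rot'].round(4).tolist())
w=cv2.imread('pics/w9.png')[:,:,::-1]
sx=dict(s)
C=wristcam(s); H=np.array(manip.get_calibration('wrist')['hand_eye']); Ct=(H,*C[1:])
L=[]
for (x,y),c in (((.5585,-.1494),(0,0,255)),((.5605,-.151),(255,0,0))):
    L+= [(proj(C,circ(x,y,.05,.041)),c),(proj(C,circ(x,y,.06,.029)),c)]
zoom(w,280,190,75,60,5,'z9',L)
a=cv2.imread('pics/s9.png')[:,:,::-1];b=cv2.imread('pics/d9.png')[:,:,::-1]
e=s['eef_pos']; 
for n,im,u,v in(('scene',a,242,240),('side',b,297,180)):
    K=fixcam(n); zz=e[2]-.004
    L=[(proj(K,circ(e[0],e[1],zz,.036)),(0,255,255)),(proj(K,circ(e[0],e[1],zz+.02,.036)),(0,255,255)),(proj(K,circ(.5585,-.1494,.05,.041)),(0,0,255)),(proj(K,circ(.5605,-.151,.05,.041)),(255,0,0))]
    zoom(im,u,v,40,40,7,'q9_'+n,L)
q=np.hstack([cv2.imread('pics/q9_scene.png'),cv2.imread('pics/q9_side.png')]); cv2.imwrite('pics/q9.png',cv2.resize(q,(800,400)))
```

```text
10.05 [ 0.55984214 -0.15276847  0.13269231] [[-0.1381, 0.9904, 0.0018], [0.9904, 0.1381, -0.0007], [-0.001, 0.0017, -1.0]]
```

View pics/z9.png

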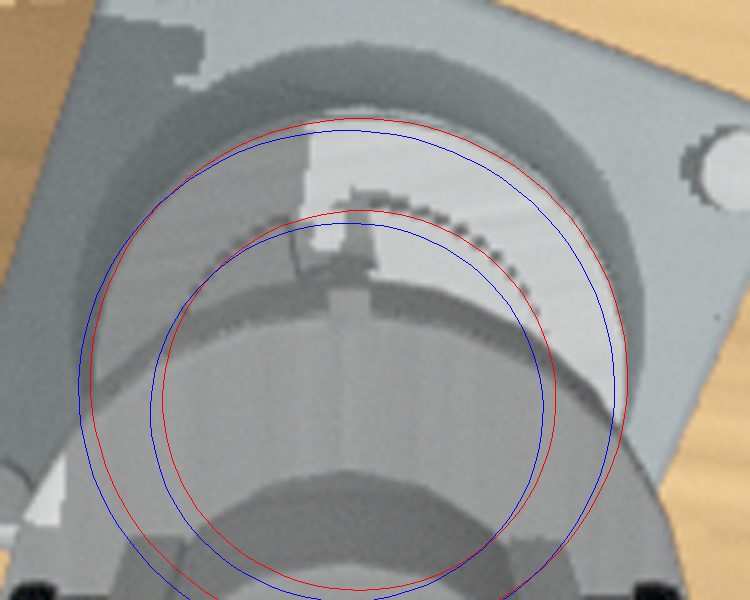

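View pics/q9.png

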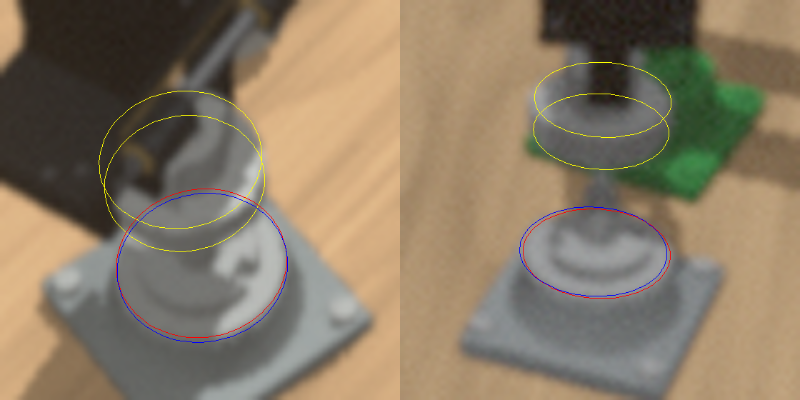

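Run:
```python
from h import *
s=manip.sense(); e=s['eef_pos']
b=cv2.imread('pics/d9.png')[:,:,::-1]
K=fixcam('side'); zz=e[2]-.004
L=[(proj(K,circ(e[0],e[1],zz,.036)),(0,255,255)),(proj(K,circ(.5585,-.1494,.05,.041)),(0,0,255)),(proj(K,circ(.5585,-.1494,.06,.029)),(0,0,255)),
 (proj(K,np.array([[.5585,-.1494,.05],[.5585,-.1494,.1]])),(0,255,0)),(proj(K,np.array([[.5572,-.1494,.05],[.5572,-.1494,.1]])),(255,0,0))]
zoom(b,297,180,32,38,11,'q9b',L)
c=cv2.imread('pics/q9b.png');zoom(b,297,180,32,38,11,'q9c');d=cv2.imread('pics/q9c.png')
q=np.hstack([c,d]);cv2.imwrite('pics/q9d.png',cv2.resize(q,(800,int(800*q.shape[0]/q.shape[1]))))
```

```text
(no output)
```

View pics/q9d.png

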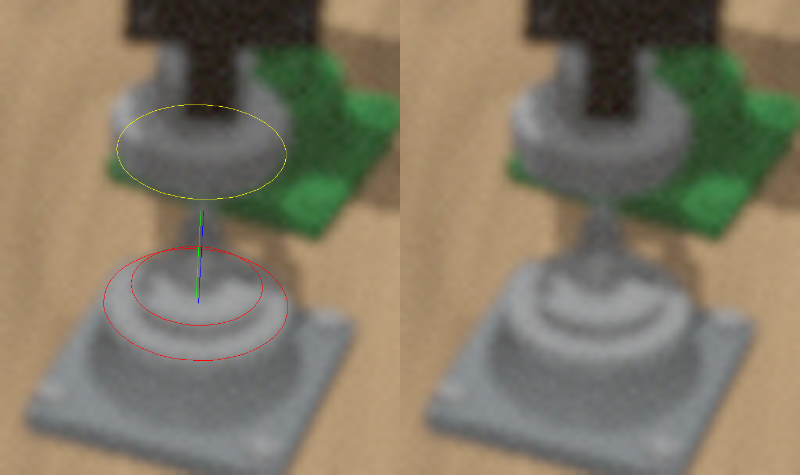

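Call:
servo_tool([
  {"x": 0.06,"y": -0.075,"z": 0.3,"roll": 0},
  {"x": 0.06,"y": -0.075,"z": 0.8,"roll": 0},
  {"x": 0.06,"y": -0.075,"z": 1.3,"roll": 0},
  {"x": 0.06,"y": -0.075,"z": 1.5,"roll": 0},
  {"x": 0.06,"y": -0.075,"z": 1.5,"roll": 0},
  {"x": 0.06,"y": -0.075,"z": 1.5,"roll": 0},
])

```text
clock: 10.8
eef_pos: [0.5572, -0.1515, 0.0944]
tcp_rot: [[-0.138, 0.99, 0.001], [0.99, 0.138, -0.0], [-0.0, 0.001, -1.0]]
wrist_force: [0.6, -0.6, -3.3]
width: 0.0437
```

Run:
```python
from h import *
s,w=snap('wrist','w10'); print(s['clock'],s['eef_pos'],s['wrist_force'],s['torque'])
C=wristcam(s);x,y=.558,-.1495
zoom(w,280,200,75,60,5,'z10',[(proj(C,circ(x,y,.05,.041)),(0,0,255)),(proj(C,circ(x,y,.06,.029)),(0,0,255))])
zoom(w,280,240,75,60,5,'z10b')
```

```text
10.8 [ 0.55720946 -0.15154692  0.0944135 ] [ 0.57780028 -0.61822325 -3.31610872] [ 0.04120083 -0.00384087 -0.01299666]
```

View pics/z10.png

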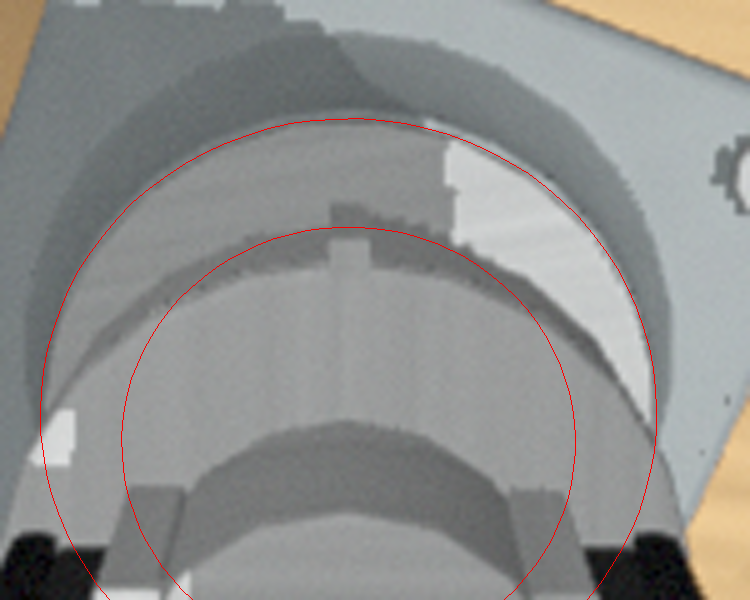

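View pics/z10b.png

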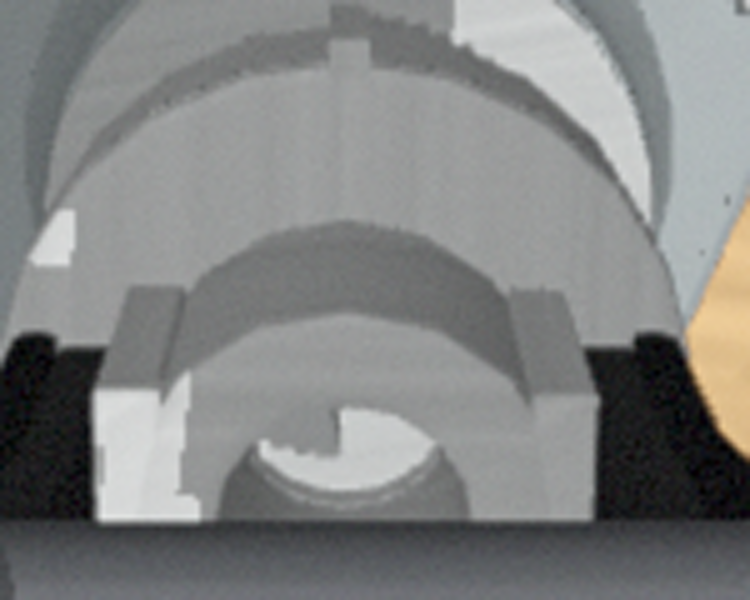

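Call:
servo_tool([
  {"x": 0,"y": 0,"z": 0.15,"roll": 0},
  {"x": 0,"y": 0,"z": 0.3,"roll": 0},
  {"x": 0,"y": 0,"z": 0.4,"roll": 0},
  {"x": 0,"y": 0,"z": 0.4,"roll": 0},
])

```text
clock: 11.35
eef_pos: [0.5566, -0.1512, 0.0836]
tcp_rot: [[-0.138, 0.99, -0.001], [0.99, 0.138, 0.0], [0.0, -0.001, -1.0]]
wrist_force: [0.4, 0.0, -3.2]
width: 0.0436
```

Call:
servo_tool([
  {"x": 0,"y": 0,"z": 0.1,"roll": 0},
  {"x": 0,"y": 0,"z": 0.2,"roll": 0},
  {"x": 0,"y": 0,"z": 0.2,"roll": 0},
])

```text
clock: 11.72
eef_pos: [0.5566, -0.1513, 0.0787]
tcp_rot: [[-0.138, 0.99, -0.001], [0.99, 0.138, 0.0], [0.0, -0.001, -1.0]]
wrist_force: [0.5, -0.8, -2.9]
width: 0.0436
```

Call:
servo_tool([
  {"x": 0,"y": 0,"z": 0.1,"roll": 0},
  {"x": 0,"y": 0,"z": 0.2,"roll": 0},
  {"x": 0,"y": 0,"z": 0.2,"roll": 0},
])

```text
clock: 12.1
eef_pos: [0.5566, -0.1513, 0.0737]
tcp_rot: [[-0.138, 0.99, -0.001], [0.99, 0.138, 0.0], [0.0, -0.001, -1.0]]
wrist_force: [-0.0, -0.9, -2.6]
width: 0.0438
```

Call:
servo_tool([
  {"x": 0,"y": 0,"z": 0.08,"roll": 0},
  {"x": 0,"y": 0,"z": 0.16,"roll": 0},
  {"x": 0,"y": 0,"z": 0.16,"roll": 0},
])

```text
clock: 12.48
eef_pos: [0.5566, -0.1513, 0.0697]
tcp_rot: [[-0.138, 0.99, -0.0], [0.99, 0.138, 0.0], [0.0, -0.0, -1.0]]
wrist_force: [-0.6, -0.2, -3.7]
width: 0.0437
```

Call:
servo_tool([
  {"x": 0,"y": 0,"z": 0.06,"roll": 0},
  {"x": 0,"y": 0,"z": 0.12,"roll": 0},
  {"x": 0,"y": 0,"z": 0.12,"roll": 0},
])

```text
clock: 12.85
eef_pos: [0.5567, -0.1513, 0.0669]
tcp_rot: [[-0.138, 0.99, -0.0], [0.99, 0.138, 0.0], [0.0, -0.0, -1.0]]
wrist_force: [-0.7, 0.6, -3.5]
width: 0.0439
```

Call:
servo_tool([
  {"x": 0,"y": 0,"z": 0.04,"roll": 0},
  {"x": 0,"y": 0,"z": 0.08,"roll": 0},
  {"x": 0,"y": 0,"z": 0.08,"roll": 0},
])

```text
clock: 13.22
eef_pos: [0.5568, -0.1513, 0.0649]
tcp_rot: [[-0.138, 0.99, -0.0], [0.99, 0.138, 0.0], [0.0, -0.0, -1.0]]
wrist_force: [-0.0, 0.2, -3.0]
width: 0.0435
```

Call:
servo_tool([
  {"x": 0,"y": 0,"z": 0.02,"roll": 0},
  {"x": 0,"y": 0,"z": 0.04,"roll": 0},
  {"x": 0,"y": 0,"z": 0.04,"roll": 0},
])

```text
clock: 13.6
eef_pos: [0.5569, -0.1514, 0.0641]
tcp_rot: [[-0.138, 0.99, 0.0], [0.99, 0.138, -0.0], [-0.0, 0.0, -1.0]]
wrist_force: [-0.4, -0.2, -2.1]
width: 0.044
```

Call:
servo_tool([
  {"x": 0,"y": 0,"z": 0.02,"roll": 0},
  {"x": 0,"y": 0,"z": 0.02,"roll": 0},
])

```text
clock: 13.85
eef_pos: [0.557, -0.1514, 0.064]
tcp_rot: [[-0.138, 0.99, 0.0], [0.99, 0.138, -0.0], [-0.0, 0.0, -1.0]]
wrist_force: [-1.6, 0.3, 1.9]
width: 0.0437
```

Call:
servo_tool([
  {"x": 0,"y": 0,"z": 0.02,"roll": 0},
  {"x": 0,"y": 0,"z": 0.02,"roll": 0},
])

```text
clock: 14.1
eef_pos: [0.5571, -0.1514, 0.0639]
tcp_rot: [[-0.138, 0.99, 0.0], [0.99, 0.138, -0.0], [-0.0, 0.0, -1.0]]
wrist_force: [-3.9, 1.9, 6.2]
width: 0.0437
```

Call:
servo_tool([
  {"x": 0,"y": -0.02,"z": -0.02,"roll": -0.3},
  {"x": 0,"y": -0.02,"z": -0.02,"roll": -0.5},
  {"x": 0,"y": -0.02,"z": -0.02,"roll": -0.5},
])

```text
clock: 14.48
eef_pos: [0.557, -0.1518, 0.0639]
tcp_rot: [[-0.19, 0.982, 0.001], [0.982, 0.19, -0.001], [-0.001, 0.001, -1.0]]
wrist_force: [0.9, -0.6, 1.0]
width: 0.0439
```

Call:
servo_tool([
  {"x": 0,"y": 0,"z": 0,"roll": -0.2},
  {"x": 0,"y": 0,"z": 0,"roll": -0.4},
  {"x": 0,"y": 0,"z": 0,"roll": -0.4},
])

```text
clock: 14.85
eef_pos: [0.5566, -0.1518, 0.0636]
tcp_rot: [[-0.231, 0.973, 0.001], [0.973, 0.231, -0.001], [-0.001, 0.0, -1.0]]
wrist_force: [1.3, -2.5, 1.1]
width: 0.0434
```

Call:
servo_tool([
  {"x": 0,"y": 0,"z": 0,"roll": -0.2},
  {"x": 0,"y": 0,"z": 0,"roll": -0.4},
  {"x": 0,"y": 0,"z": 0,"roll": -0.4},
])

```text
clock: 15.22
eef_pos: [0.5561, -0.1511, 0.063]
tcp_rot: [[-0.271, 0.962, -0.001], [0.962, 0.271, 0.001], [0.001, -0.0, -1.0]]
wrist_force: [2.8, -1.4, -3.1]
width: 0.0442
```

The contact force vanished and z is dropping at 15.7°, so the tabs are at the keyways. I'll centre and lower gently.

Call:
servo_tool([
  {"x": 0,"y": 0.03,"z": 0.02,"roll": -0.2},
  {"x": 0,"y": 0.03,"z": 0.04,"roll": -0.25},
  {"x": 0,"y": 0.03,"z": 0.06,"roll": -0.25},
])

```text
clock: 15.6
eef_pos: [0.5564, -0.1508, 0.0615]
tcp_rot: [[-0.296, 0.955, -0.001], [0.955, 0.296, 0.001], [0.001, -0.001, -1.0]]
wrist_force: [0.4, -0.5, -3.7]
width: 0.0439
```

Call:
servo_tool([
  {"x": 0,"y": 0,"z": 0.04,"roll": 0},
  {"x": 0,"y": 0,"z": 0.08,"roll": 0},
  {"x": 0,"y": 0,"z": 0.08,"roll": 0},
])

```text
clock: 15.98
eef_pos: [0.5569, -0.1511, 0.0598]
tcp_rot: [[-0.296, 0.955, -0.0], [0.955, 0.296, 0.0], [0.0, -0.0, -1.0]]
wrist_force: [0.8, -0.8, -3.6]
width: 0.0441
```

Below the shoulder (under 0.064) with no load. Continuing.

Call:
servo_tool([
  {"x": 0,"y": 0,"z": 0.06,"roll": 0},
  {"x": 0,"y": 0,"z": 0.12,"roll": 0},
  {"x": 0,"y": 0,"z": 0.12,"roll": 0},
])

```text
clock: 16.35
eef_pos: [0.5569, -0.1512, 0.0568]
tcp_rot: [[-0.296, 0.955, -0.0], [0.955, 0.296, 0.0], [0.0, -0.0, -1.0]]
wrist_force: [-0.5, -0.9, -3.5]
width: 0.0438
```

Call:
servo_tool([
  {"x": 0,"y": 0,"z": 0.03,"roll": 0},
  {"x": 0,"y": 0,"z": 0.06,"roll": 0},
  {"x": 0,"y": 0,"z": 0.06,"roll": 0},
])

```text
clock: 16.73
eef_pos: [0.557, -0.1512, 0.0555]
tcp_rot: [[-0.296, 0.955, -0.0], [0.955, 0.296, 0.0], [0.0, -0.0, -1.0]]
wrist_force: [0.2, 0.4, -3.7]
width: 0.0437
```

Call:
servo_tool([
  {"x": 0,"y": 0,"z": 0.03,"roll": 0},
  {"x": 0,"y": 0,"z": 0.04,"roll": 0},
  {"x": 0,"y": 0,"z": 0.04,"roll": 0},
])

```text
clock: 17.1
eef_pos: [0.557, -0.1512, 0.0545]
tcp_rot: [[-0.296, 0.955, -0.0], [0.955, 0.296, 0.0], [0.0, -0.0, -1.0]]
wrist_force: [-0.7, -0.1, -2.8]
width: 0.0436
```

Call:
servo_tool([
  {"x": 0,"y": 0,"z": 0.02,"roll": 0},
  {"x": 0,"y": 0,"z": 0.03,"roll": 0},
  {"x": 0,"y": 0,"z": 0.03,"roll": 0},
])

```text
clock: 17.48
eef_pos: [0.5571, -0.1512, 0.0541]
tcp_rot: [[-0.296, 0.955, 0.0], [0.955, 0.296, -0.0], [-0.0, 0.0, -1.0]]
wrist_force: [-1.4, 0.2, -0.3]
width: 0.0439
```

Call:
servo_tool([
  {"x": 0,"y": 0,"z": 0.02,"roll": 0},
  {"x": 0,"y": 0,"z": 0.02,"roll": 0},
])

```text
clock: 17.73
eef_pos: [0.5571, -0.1513, 0.0541]
tcp_rot: [[-0.296, 0.955, 0.0], [0.955, 0.296, -0.0], [-0.0, 0.0, -1.0]]
wrist_force: [-4.0, 1.2, 6.2]
width: 0.0439
```

Firm stop 9.9 mm below the shoulder contact: home on the flange. I'm easing off, releasing and backing away.

Call:
servo_tool([
  {"x": 0,"y": 0,"z": -0.03,"roll": 0},
  {"x": 0,"y": 0,"z": -0.03,"roll": 0},
])

```text
clock: 17.98
eef_pos: [0.5571, -0.1513, 0.0541]
tcp_rot: [[-0.296, 0.955, 0.0], [0.955, 0.296, -0.0], [-0.0, 0.0, -1.0]]
wrist_force: [-2.5, 0.3, 2.3]
width: 0.0435
```

Call:
servo_tool([
  {"x": 0,"y": 0,"z": 0,"roll": 0},
  {"x": 0,"y": 0,"z": 0,"roll": 0},
  {"x": 0,"y": 0,"z": 0,"roll": 0},
  {"x": 0,"y": 0,"z": 0,"roll": 0},
  {"x": 0,"y": 0,"z": 0,"roll": 0},
], claw=0.85)

```text
clock: 18.6
eef_pos: [0.5571, -0.1512, 0.054]
tcp_rot: [[-0.296, 0.955, 0.0], [0.955, 0.296, -0.0], [-0.0, 0.0, -1.0]]
wrist_force: [0.0, 0.2, 0.6]
width: 0.0731
```

Call:
servo_tool([
  {"x": 0,"y": 0,"z": -0.5,"roll": 0},
  {"x": 0,"y": 0,"z": -1.5,"roll": 0},
  {"x": 0,"y": 0,"z": -3,"roll": 0},
  {"x": 0,"y": 0.8,"z": -4.5,"roll": 0},
  {"x": 0,"y": 2,"z": -5.5,"roll": 0},
  {"x": 0,"y": 2.5,"z": -5.5,"roll": 0},
  {"x": 0,"y": 2.5,"z": -5.5,"roll": 0},
  {"x": 0,"y": 2.5,"z": -5.5,"roll": 0},
])

```text
clock: 19.6
eef_pos: [0.615, -0.1325, 0.1894]
tcp_rot: [[-0.296, 0.955, -0.004], [0.955, 0.296, 0.001], [0.002, -0.003, -1.0]]
wrist_force: [0.5, 0.6, 0.4]
width: 0.0741
```

Run:
```python
from h import *
s,w=snap('wrist','w11'); print(s['clock'],s['eef_pos'],s['wrist_force'],s['width'])
C=wristcam(s);x,y=.558,-.1495
u,v=proj(C,[x,y,.098])[0];print(u,v)
zoom(w,int(u),int(max(v,61)),75,60,5,'z11',[(proj(C,circ(x,y,.05,.041)),(0,0,255)),(proj(C,circ(x,y,.098,.011)),(0,0,255))])
a=snap('scene','s11')[1];b=snap('side','d11')[1]
f=lambda im,u,v:cv2.resize(im[v-40:v+40,u-40:u+40],(400,400),interpolation=cv2.INTER_CUBIC)[:,:,::-1]
cv2.imwrite('pics/c11.png',np.hstack([f(a,242,250),f(b,297,190)]))
```

```text
19.6 [ 0.61500936 -0.13254546  0.18936804] [0.45174258 0.59221322 0.44471478] 0.07410711023593397
272.1107831968898 128.3572690458211
```

View pics/z11.png

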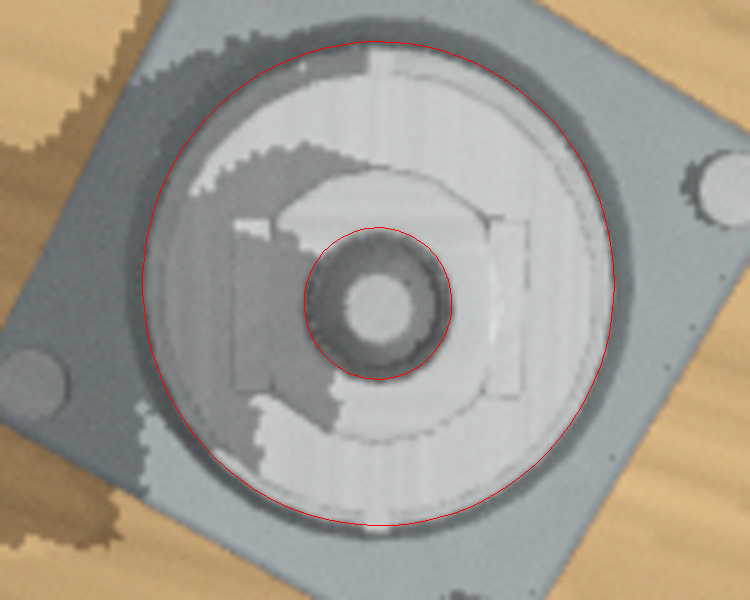

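View pics/c11.png

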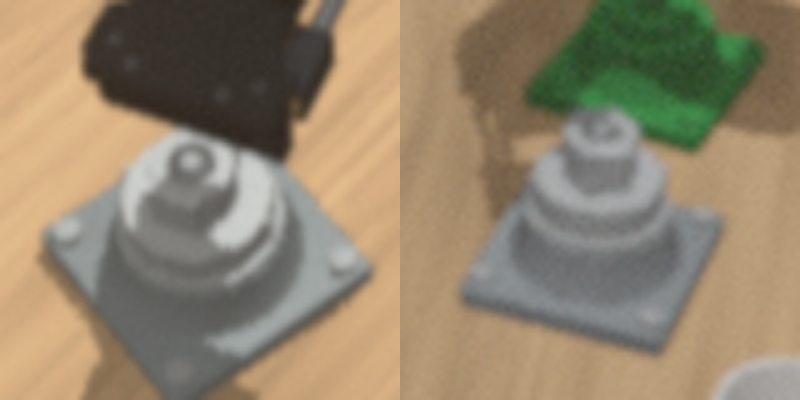

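View pics/s11.png

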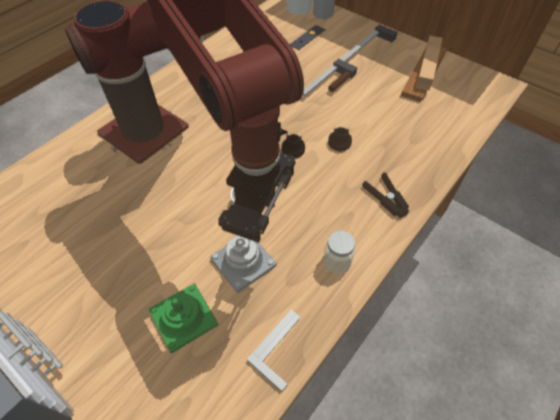

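The hub is flat on the flange: skirt concentric within the flange circle, nose tip just proud of the bore at (272,128) in the wrist view, and no tilt in either fixed view. The gripper is clear and the other objects are where they were, so I'm handing in.

Run:
```python
from station import manip
s=manip.sense();print(s['clock'],s['wrist_force']);print(manip.finish_job())
```

```text
19.75 [-0.06196686 -0.24644855  0.29944591]
the job is handed in; nothing more can be done
None
```

The hub is fully home on the grey stand's spindle, flat against the flange and released. I handed in at 19.75 s of the 72 s allowed.

- **Finding the keyways:** I lowered the hub over the nose without touching it and met the shoulder at TCP z = 0.0640. Turning under light pressure, it dropped in after about 8°, and then stopped firmly 9.9 mm lower (10 mm expected). Pressing was mostly 4 N. It peaked at about 9.5 N at the shoulder and at the final stop, a little over the 3–8 N called ample and far below 40 N.
- **Last checks:** In the wrist view the skirt is concentric with the flange and the nose tip stands just above the hub. The fixed views show no tilt. The gripper is clear with no force on it. The jar, clamp and square look untouched; the ramekin was partly hidden behind the gripper in the last scene picture and only its rim showed in the side crop, but the arm never went near it.
- **What disagreed:**
  - The visible fingertips end about 25–28 mm short of the stated TCP, so the first grip closed on nothing above the hub. I regripped 20 mm lower and it held at 44 mm.
  - The wrist and fixed cameras placed the spindle about 2 mm apart. I used the wrist view, and the drop-in confirmed it.

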